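# Draw the gauge plate out from under a stack on a goldsmith's bench

## Task

Draw the flat aluminium gauge plate by its tang out from under the stack, straight out through the gap between the two brass guides, feeling your way so that it is never forced against them and the stack stays standing on its wooden bed, untouched by the gripper. Then lay the plate down flat, lengthwise in the middle of the blue felt pad, without dropping it, and leave the other things on the bench alone.

Things in the scene. Friction and masses are not known exactly. Their poses are not given: they have to be found in the camera images.
- plate_tang (a point): Grip point on the flat gauge plate's tang: on its centre line, half-way up, 20 mm from the tang end. Loose aluminium plate, 164 mm long, 6 thick, 100 g. Its x runs from tang end to wide end: tang 20 wide and 94 long, then square shoulders to a body 50 wide and 70 long. The tang juts out of the bed over thin air, so fingers can reach past and below its edges.
- plate_mid (a point): Middle of the same plate's length, on its centre line, half-way up; x lengthwise towards the wide end, z up. 62 mm from plate_tang, which starts some 46 to 50 mm in front (-x) of the fence's origin.
- plate_rear (a point): Middle of the wide end's edge of the same plate, half-way up; 82 mm beyond plate_mid.
- fence: Fence along the bed's front edge. Origin at the height of the bed's top, mid-fence; x points in under the stack (draw the plate along -x), y along the fence. On it two slippery polished brass guide blocks, each from x = -16 to 8 mm, 28 (y) and 24 high, leave a gap of 52 mm for the 50 wide plate body. A steel rail runs 10 to 18 mm in front of it, its top 4 below the bed's top. See fence_gap.
- bed: Fixed dark wooden bed under plate and stack, 150 mm along x, 190 along y, 20 high. Origin on the table straight below the fence's origin, same axes; it reaches from x = -10 to x = 140 mm. The plate's underside is 20 mm above the table.
- block: Pale wooden block 64 x 100 x 22 mm, lowest of the stack, lying on the plate. Origin: middle of its underside, about 44 mm behind the fence's origin. When the plate is drawn it slides along until the guides hold it back; once the plate is out it drops 6 mm on to the bed. The stack weighs 0.5 to 1 kg; drawing takes some 5 to 15 N.
- anvil: Steel bench block, 56 x 56 x 18 mm, on the wooden block. Origin: middle of its underside.
- dome: Round brass punch stand, 42 mm across and 22 mm high, on top of the stack, whose top is 88 mm above the table at the start. Origin: middle of its underside.
- pad: Fixed blue felt pad lying on the bench, 200 mm along x, 110 mm along y, 4 mm thick. Origin: middle of its underside on the table. Its x is its length.
- spool: Bystander: small brass spool, 28 mm across, 23 mm high, standing on the bed behind the stack. Origin: middle of its underside.
- cup: Bystander: small steel stand, 36 mm across, 21 mm high, beyond the far end of the pad. Origin: middle of its underside.
- glass: Bystander: drinking glass, 68 mm across, 90 mm high, at the far side. Origin: middle of its underside.
- hammer: Bystander: hammer lying on the right of the bench, 220 mm long. Origin about its middle.
- driver: Bystander: red screwdriver lying on the left of the bench, 160 mm long. Origin about its middle.
- fence_gap (a point): Same point as the fence's origin. The gap between the guides is NOT always centred here: the pair is clamped up to 12 mm to either side along y, not measured; feel (or see) it. If the plate is off it, after 14 to 24 mm of drawing a shoulder butts on a guide's rear face and the pull climbs above plain friction: stop, ease back 1 or 2 mm, shift the plate sideways by 2, try again. 20 N there is forcing it.
- ring: Bystander: brass ring, 26 mm across, 10 mm high, lying on the left of the bench. Origin: middle of its underside.
Not all that is in view belongs to the job. What is shaped like the pad but red or turquoise is not meant.

How it is judged (in metres and radians):
On the way:
1. the plate is drawn right out between the guides, still low and level, with the stack left standing on the bed (x of plate_rear in the frame of fence between -0.08 and 0.006 m and z of plate_rear in the frame of fence below 0.02 m and y of plate_rear in the frame of fence between -0.03 and 0.03 m and z of block in the frame of fence below 0.004 m and angle between each of block, anvil, dome's own z axis and vertical below 0.06 rad and horizontal distance between anvil and block below 0.018 m and horizontal distance between dome and anvil below 0.018 m), for 0.1 s.
At the end, for the whole second after the job is handed in: Plate flat on the pad, at rest, let go, its middle within 25 mm along and 20 mm across of the pad's, its length within 0.2 rad of the pad's. Stack at rest on the bed, moved under 35 mm, each piece upright (0.06 rad) and within 18 mm of centre on the one below (x of plate_mid in the frame of pad between -0.025 and 0.025 m and y of plate_mid in the frame of pad between -0.02 and 0.02 m and angle between the x axis of plate_mid and the x axis of pad, either way round below 0.2 rad and angle between each of plate_mid, block, anvil, dome's own z axis and vertical below 0.06 rad and height (world z) of plate_mid below 0.012 m and linear speed of each of plate, dome below 0.02 m/s and z of block in the frame of fence below 0.004 m and distance of block from where it was at the start of the episode below 0.035 m and horizontal distance between anvil and block below 0.018 m and horizontal distance between dome and anvil below 0.018 m); the robot touches nothing.
It fails at once if the plate is forced against the fence or its guides (more than 20 N) (contact force between plate and fence above 25 N).
It fails at once if the stack topples (a piece tilts beyond 0.35 rad) (angle between any of block, anvil, dome's own z axis and vertical above 0.35 rad).
It fails at once if the robot touches the stack (more than 1 N) (contact force between any of block, anvil, dome and the fingers above 1 N or contact force between any of block, anvil, dome and the arm above 1 N).
It fails at once if the plate is dropped (falls freely faster than 0.45 m/s) (contact force between the fingers and plate below 0.1 N and linear speed of plate above 0.45 m/s).
It fails at once if a bystander is moved by more than 30 mm (distance of any of ring, glass, spool, cup, hammer, driver from where it was at the start of the episode above 0.03 m).
It also fails if it takes over 72 s, if anything falls off the work surface, if the arm or the gripper's body presses on something with over 40 N, if the wrist force passes 120 N, or if a joint passes its speed limit or range.

## Robot

A 6-joint arm with a two-finger parallel gripper is mounted at the origin on the work surface. World frame = base frame: x ahead of the robot, y to its left, z up, the work surface at z = 0. Lengths are in m, angles in degrees, forces in N, time in s.
With the tool pointing down it reaches from about 0.25 to 0.725 m from the base axis. Payload 9.7 kg.
Tool frame: the origin (TCP) lies on the front face of the gripper's body, between the roots of the fingers; the fingertips stand robot.tip_extent ahead of it and the grasp point (between the pads) lies 54 mm ahead of it (robot.tip_extent is the distance from the TCP to the fingertips, in m); z points along the fingers, y is the line along which they close (so a half turn about z gives the same grasp; the last joint's range is limited). The gripper opens to 85 mm and grips with 20 to 120 N. Pads are 22 mm wide; open, the fingers measure 114 mm over their backs; the gripper's body (76 mm by 85 mm) begins 54 mm behind the grasp point. The pads swing forward as they close: fully open they stand 13 mm farther back than shut.
Start: joints at [-74.427, 4.979, 10.078, 95.1, 0, 90], TCP at [0.148, -0.53, 0.304] pointing down, gripper open.
Joint ranges: [-179.16, 179.16], [-48.56, 103.87], [-65.8, 70.77], [-126.05, 130.52], [-82.76, 87.17], [-180, 180]. Speed limits (degrees/s): [127.2, 127.2, 147.25, 180, 180, 180].

## Interface

Orientations are given as [roll, pitch, yaw] about the fixed x, y, z axes, in that order (R = Rz(yaw) Ry(pitch) Rx(roll)).
In Python, from rig import robot, viewer, order gives the robot as it stands.
- The arm moves only by the tool drive_tool, never from a script. Its argument "commands" is text: rows parted by semicolons, each of 7 numbers parted by spaces: the turn, a rotation vector about the tool's x, y, z in degrees, then the shift along the tool's x, y, z in mm, then the finger opening in mm, from 0 to 85.4. A call has 1 to 5 rows; each row is the pose to reach, as a shift and turn from the pose commanded when the call began, along the tool's axes at that moment; what a row does not reach only later rows make up. A row lasts 1/8 s, in which the tool goes at most 62.5 mm and 10.7 degrees, less where a joint would pass 70% of its speed; a pose out of reach is approached as far as the arm can. A call with a gripper value outside its range is refused whole. The fingers move at their own pace and stop on an object; the grip force is fixed at half the most. Time passes only in rows, so rows that repeat a pose let the fingers close. It gives the time, the measured TCP pose, the force, the opening and the grip force at its end, in the units of the state.
- robot.get_obs(): the state, without advancing time (a new reading comes with each control period).
- viewer.snapshot(name): name is "side" or "top" or "wrist"; returns the picture (480x640x3 uint8, red, green, blue); there is no depth.
- viewer.camera_info(name): a dict with "camera_matrix" (3x3 intrinsics, pixels), "dist_coeffs" ([k1, k2, p1, p2, k3] as OpenCV has them; the pictures are not rectified), "camera_from_world" (4x4, takes a point from world to camera coordinates); the wrist camera has in their place "T_tool_cam" (4x4, takes a point from camera to tool coordinates, whose origin is the TCP and whose axes are the flange's). Camera axes: x right, y up, looking along -z (the intrinsics and any distortion apply to the point x, -y, -z); pixel columns grow to the right and rows downward; lengths in m; the calibration is good to about 2 mm. A picture is of the moment at which its call begins: read the wrist's pose just before it. camera_info takes no time and is no camera call.
- order.hand_in(): hands the job in; it is judged then, once.
The state is a dict: "time_s": time; "q": joint angles; "joint_vel": joint speeds; "tau": joint torques, N m; "ee_pos": TCP position; "ee_rot": TCP orientation; "wrist_force": force on the tool from outside, world axes, zero at the start; "moment": the same for the moment, N m; "opening": finger opening in m; "grasp_force": force on a finger pad.
Only numpy, scipy, OpenCV 4.12 (cv2) and the standard library are available. Lean on these libraries where they do the work, as an engineer would, in place of code of your own. Each camera call takes 0.05 s, during which the arm holds its last target. There are 200 camera calls.

## Working session

There is one attempt and no reset: what is moved stays moved. The work goes in short steps, Python scripts to look and compute and a tool call to move; the robot and the scene stay as the last step left them, time stands still between calls to the robot, and variables do not carry over. Pictures are saved under pics/ and viewed, at most 10 in all, crops included, and the job is handed in when it is done.

Besides the shell and the picture viewer there is one more tool, called after "Call:" as name(argument=value, ...) on one line, values as JSON. drive_tool: Moves the arm, as the interface text tells. Its arguments: {"type":"object","properties":{"commands":{"type":"string"}},"required":["commands"]}

```bash
ls; mkdir -p pics; cat > h.py <<'E'
import numpy as np, cv2
from rig import robot, viewer, order
from scipy.spatial.transform import Rotation as R
def cam(name, obs=None):
    i=viewer.camera_info(name); K=np.array(i["camera_matrix"]); d=np.array(i["dist_coeffs"])
    if "T_tool_cam" in i:
        o=obs or robot.get_obs(); T=np.eye(4); T[:3,:3]=R.from_euler('xyz',o["ee_rot"],degrees=True).as_matrix(); T[:3,3]=o["ee_pos"]
        W=T@np.array(i["T_tool_cam"])
    else: W=np.linalg.inv(np.array(i["camera_from_world"]))
    return K,d,W
def cast(c,px,z):
    K,d,W=c; p=cv2.undistortPoints(np.array(px,float).reshape(-1,1,2),K,d).reshape(-1,2)
    r=np.c_[p[:,0],-p[:,1],-np.ones(len(p))]@W[:3,:3].T
    return W[:3,3]+r*((z-W[2,3])/r[:,2])[:,None]
def proj(c,P):
    K,d,W=c; M=np.linalg.inv(W); q=np.atleast_2d(P)@M[:3,:3].T+M[:3,3]
    return cv2.projectPoints((q*[1,-1,-1]).reshape(-1,1,3),np.zeros(3),np.zeros(3),K,d)[0].reshape(-1,2)
def save(name,f):
    im=viewer.snapshot(name); cv2.imwrite(f"pics/{f}.png",im[:,:,::-1]); return im
E
python3 - <<'E'
from h import *
o=robot.get_obs(); print(o, robot.tip_extent)
for n in("top","side"): save(n,n+"0"); print(n,cam(n)[2].round(3).tolist())
E
```

```text
pics
{'time_s': 0.0, 'q': array([-7.44256330e+01,  5.01168667e+00,  1.00335292e+01,  9.50982925e+01,
       -3.20911107e-04,  9.00021274e+01]), 'joint_vel': array([-0.02936072,  0.02050902, -0.08840977, -0.01504195,  0.05971601,
        0.06409196]), 'tau': array([ 1.35141348e-03, -5.20400620e+01,  4.64796853e+01,  1.67515530e-02,
        1.65986648e-05,  8.98077388e-06]), 'ee_pos': array([ 0.14763339, -0.52968259,  0.30316908]), 'ee_rot': array([-1.79923550e+02,  3.23749444e-04,  1.55722400e+01]), 'wrist_force': array([ 0.49363368, -0.2847679 , -0.15682325]), 'moment': array([ 0.00572419, -0.01271164, -0.01860096]), 'grasp_force': 0.0, 'opening': 0.08520296651897022} 0.0726
top [[-0.013, 0.988, -0.152, 0.387], [-1.0, -0.014, -0.009, -0.019], [-0.011, 0.152, 0.988, 1.03], [0.0, 0.0, 0.0, 1.0]]
side [[0.912, 0.317, -0.262, 0.2], [-0.411, 0.708, -0.575, -0.812], [0.003, 0.632, 0.775, 1.147], [0.0, 0.0, 0.0, 1.0]]
```

View pics/top0.png

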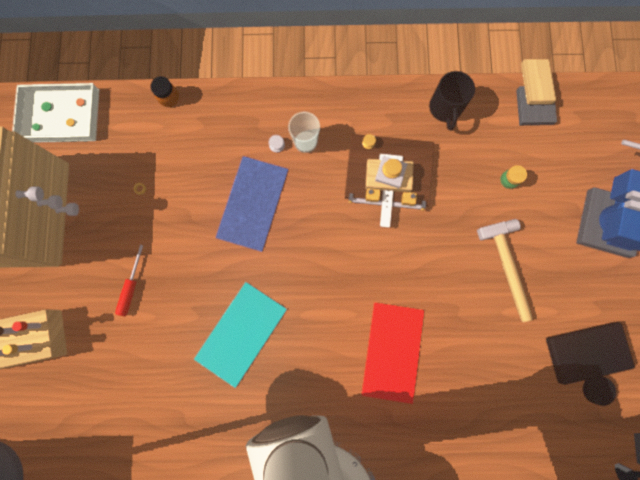

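View pics/side0.png

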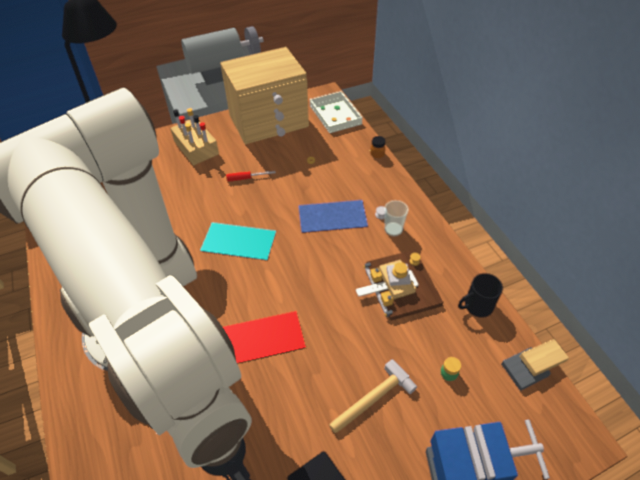

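Top view: the stack is at about (392,172). The only plate tang is the pale strip at (387,210). Pad candidates are blue (253,203), turquoise (241,335) and red (393,352), so I choose blue. A close crop will check that choice.

```bash
python3 - <<'E'
from h import *
im=cv2.imread("pics/top0.png"); c=cam("top")
hsv=cv2.cvtColor(im,cv2.COLOR_BGR2HSV)
m=cv2.inRange(hsv,(105,80,50),(130,255,255)); m[:100]=0; m[:,:150]=0; m[:,350:]=0
k=max(cv2.findContours(m,0,2)[0],key=cv2.contourArea); b=cv2.boxPoints(cv2.minAreaRect(k))
P=cast(c,b,.004)[:,:2]; print("pad",P.round(4).tolist(),P.mean(0).round(4)); 
for i in range(2): v=P[i+1]-P[i]; print(np.linalg.norm(v).round(3),np.degrees(np.arctan2(v[1],v[0])).round(2))
x0,y0=335,120; cv2.imwrite("pics/crop.png",cv2.resize(im[y0:y0+115,x0:x0+115],None,fx=5,fy=5,interpolation=cv2.INTER_CUBIC))
E
```

```text
pad [[0.5618, 0.2167], [0.7495, 0.16], [0.7139, 0.0595], [0.5283, 0.1185]] [0.6384 0.1387]
0.196 -16.82
0.107 -109.5
```

View pics/crop.png

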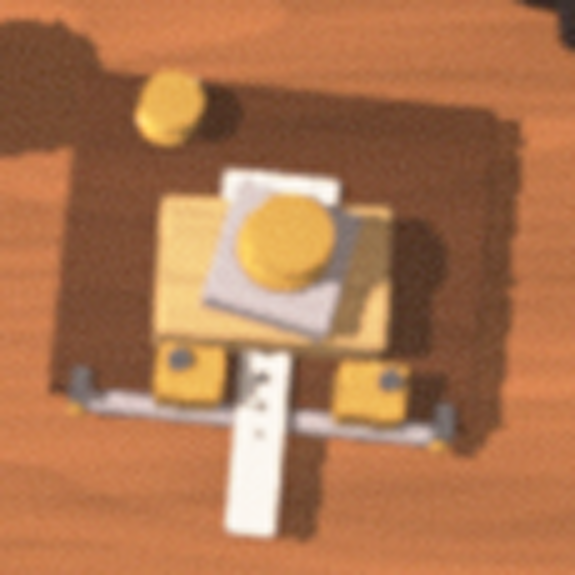

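The crop shows the tang end at (252,530), the plate's wide end visible at row 176, and brass guides at (188,375) and (371,393). The gap centre is right of the tang, so the plate needs a few mm of shift toward -y. Next: rough poses.

```bash
python3 - <<'E'
from h import *
c=cam("top"); f=lambda p,z: cast(c,np.array(p)/5+[335,120],z)[:,:2]
t=f([[228,528],[278,535],[225,172],[340,180]],.026); print(t.round(4).tolist())
a=(t[0]+t[1])/2;b=(t[2]+t[3])/2;v=b-a;print("plate",a,b,np.linalg.norm(v),np.degrees(np.arctan2(v[1],v[0])))
u=v/np.linalg.norm(v); print("tang grip",a+.02*u)
print("guides top in/out corners",f([[157,345],[228,350],[335,362],[410,366]],.044).round(4).tolist())
r=f([[90,395],[432,427]],.016); d=r[0]-r[1]; print("rail",r,np.degrees(np.arctan2(d[1],d[0]))-90)
o=robot.get_obs(); T=R.from_euler('xyz',o["ee_rot"],degrees=True).as_matrix()
print("tool shift to above", T.T@(np.r_[a+.02*u,.25]-o["ee_pos"])*1e3)
print(viewer.camera_info("wrist"))
E
```

```text
[[0.5761, -0.1479], [0.5726, -0.1697], [0.7389, -0.152], [0.7344, -0.2035]]
plate [ 0.57436002 -0.15877164] [ 0.73665142 -0.17775727] 0.16339814487504778 -6.672407405242196
tang grip [ 0.59422455 -0.16109549]
guides top in/out corners [[0.6544, -0.1173], [0.6517, -0.1482], [0.6456, -0.1946], [0.6433, -0.2272]]
rail [[ 0.63941206 -0.08949414]
 [ 0.6224328  -0.24160033]] -6.369428814277185
tool shift to above [ 529.17287434 -235.0731094    53.55536611]
{'camera_matrix': array([[380.39123325,   0.        , 319.9825512 ],
       [  0.        , 380.39123325, 237.24764198],
       [  0.        ,   0.        ,   1.        ]]), 'dist_coeffs': array([-0.01610482,  0.        ,  0.        ,  0.        ,  0.        ]), 'T_tool_cam': array([[-7.82189620e-04,  9.48045283e-01,  3.18134451e-01,
         8.12683472e-02],
       [ 9.99999619e-01,  8.64981221e-04, -1.18981284e-04,
        -4.57248698e-04],
       [-3.87979971e-04,  3.18134236e-01, -9.48045599e-01,
        -6.99251143e-02],
       [ 0.00000000e+00,  0.00000000e+00,  0.00000000e+00,
         1.00000000e+00]])}
```

Call:
drive_tool(commands="0 0 22 550 -240 75 85;0 0 22 550 -240 75 85;0 0 22 550 -240 75 85;0 0 22 550 -240 75 85;0 0 22 550 -240 75 85")

```text
time_s: 0.72
ee_pos: [0.3819, -0.339, 0.266]
ee_rot: [-180.0, 0.0, -6.4]
wrist_force: [0.0, -0.5, 0.1]
opening: 0.0849
grasp_force: 0.0
```

```bash
cat >> h.py <<'E'
def togo(P,yaw):
    o=robot.get_obs(); T=R.from_euler('xyz',o["ee_rot"],degrees=True); G=R.from_euler('xyz',[180,0,yaw],degrees=True)
    print(o["time_s"].__round__(2),"pos",np.round(o["ee_pos"],4),"rot",np.round(o["ee_rot"],2),"turn",np.degrees((T.inv()*G).as_rotvec()).round(2),"shift",(T.inv().apply(np.array(P)-o["ee_pos"])*1e3).round(1),"F",np.round(o["wrist_force"],2),"open",o["opening"],"tip",robot.tip_extent)
E
python3 -c "
from h import *
togo([.615,-.163,.22],-6.5)"
```

```text
0.72 pos [ 0.3819 -0.339   0.266 ] rot [-1.80e+02  1.00e-02 -6.44e+00] turn [-0.    0.01  0.06] shift [ 211.9 -201.    45.9] F [ 0.01 -0.49  0.15] open 0.08494202387974571 tip 0.0726
```

Call:
drive_tool(commands="0 0 0 212 -201 46 30;0 0 0 212 -201 46 30;0 0 0 212 -201 46 30;0 0 0 212 -201 46 30;0 0 0 212 -201 46 30")

```text
time_s: 1.35
ee_pos: [0.6154, -0.1625, 0.2191]
ee_rot: [-180.0, 0.1, -6.4]
wrist_force: [-0.5, -0.9, -0.1]
opening: 0.0301
grasp_force: 0.0
```

```bash
python3 -c "
from h import *
togo([.615,-.163,.22],-6.5); save('wrist','w1')"
```

```text
1.35 pos [ 0.6154 -0.1625  0.2191] rot [-1.7998e+02  7.0000e-02 -6.3500e+00] turn [-0.02  0.07  0.15] shift [-0.3  0.6 -0.9] F [-0.54 -0.92 -0.08] open 0.030110470859918408 tip 0.0726
```

View pics/w1.png

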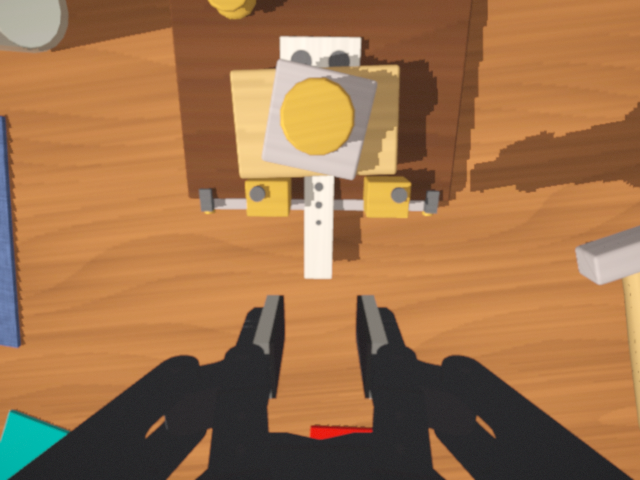

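The wrist view shows the tang end at (305–332,278) and the wide end at (281–361,38). The guide inner edges are at about columns 291 and 365, with the rail at row 203.

```bash
python3 - <<'E'
from h import *
c=cam("wrist"); f=lambda p,z: cast(c,p,z)[:,:2]
im=cv2.imread("pics/w1.png"); hsv=cv2.cvtColor(im,cv2.COLOR_BGR2HSV)
w=cv2.inRange(hsv,(0,0,180),(180,60,255)); 
def mid(r): x=np.where(w[r,290:350])[0]+290; return [x.min(),r],[x.max()+1,r]
L=np.array([mid(r) for r in range(235,275,4)],float); print(L[::4].tolist())
q=f(L.mean(1),.026); rear=f([[281,38],[361,38]],.026).mean(0); end=f([[305,278],[332,278]],.026).mean(0)
v=rear-end; print("end",end,"rear",rear,np.linalg.norm(v),np.degrees(np.arctan2(v[1],v[0])))
v2=q[0]-q[-1]; print("tang dir",np.degrees(np.arctan2(v2[1],v2[0])))
u=v/np.linalg.norm(v); print("grip",end+.02*u)
g=cv2.inRange(hsv,(15,120,120),(35,255,255))
for r in (185,190,195): x=np.where(g[r,240:420])[0]+240; j=np.argmax(np.diff(x)); print(r,x[0],x[j]+1,x[j+1],x[-1]+1,f([[x[j]+1,r],[x[j+1],r]],.044).tolist())
ra=f([[215,203],[425,207]],.016); d=ra[0]-ra[1]; ya=np.degrees(np.arctan2(d[1],d[0]))-90; print("fence yaw",ya)
n=np.array([-u[1],u[0]])
x=f([[(291+365)/2,190]],.044)[0]; print("gap offset from plate line",(x-end)@n*1e3, "gap mid",x)
E
```

```text
[[[304.0, 235.0], [333.0, 235.0]], [[304.0, 251.0], [333.0, 251.0]], [[304.0, 267.0], [332.0, 267.0]]]
end [ 0.57936782 -0.15376098] rear [ 0.74051506 -0.17321896] 0.16231772749118104 -6.884940076001095
tang dir -7.097418530258447
grip [ 0.5992236  -0.15615849]
185 244 291 363 411 [[0.6547876548955123, -0.14438603175097106], [0.6497307140976549, -0.1905452470793994]]
190 244 291 363 411 [[0.651547737273556, -0.1439510720080878], [0.6464699784572739, -0.1903041541881725]]
195 245 291 363 410 [[0.6482806603307585, -0.14351235995599393], [0.6431818842088175, -0.19006119502931773]]
fence yaw -7.3726749300209775
gap offset from plate line -5.570394966474759 gap mid [ 0.6489338  -0.16777169]
```

```bash
python3 -c "
from h import *
togo([.599,-.156,.087],-7)
print(proj(cam('wrist'),[[.599,-.156,.023]]))"
```

```text
1.4 pos [ 0.618  -0.1597  0.2173] rot [-1.799e+02  8.000e-02 -6.230e+00] turn [-0.1   0.08  0.77] shift [-19.1  -1.3 130.4] F [-2.99  4.06 -2.36] open 0.030156569474754046 tip 0.0726
[[318.59547448 251.99833746]]
```

Call:
drive_tool(commands="0 0 0.8 -21 2 60 50;0 0 0.8 -21 2 80 50;0 0 0.8 -21 2 80 50;0 0 0.8 -21 2 80 50;0 0 0.8 -21 2 80 50")

```text
time_s: 2.02
ee_pos: [0.5936, -0.1644, 0.1422]
ee_rot: [180.0, -0.2, -7.2]
wrist_force: [0.2, 0.7, -0.2]
opening: 0.0497
grasp_force: 0.0
```

```bash
python3 - <<'E'
from h import *
togo([.597,-.159,.087],-7)
c=cam('wrist'); im=save('wrist','w2'); hsv=cv2.cvtColor(im,cv2.COLOR_RGB2HSV)
w=cv2.inRange(hsv,(0,0,180),(180,60,255))
print(proj(c,[[.597,-.159,.023]]))
for r in range(180,330,12):
  x=np.where(w[r,260:380])[0]+260
  if len(x): print(r,x.min(),x.max()+1,cast(c,[[ (x.min()+x.max()+1)/2,r]],.026)[0,:2].round(4))
E
```

```text
2.02 pos [ 0.5936 -0.1644  0.1422] rot [ 1.7998e+02 -1.5000e-01 -7.2300e+00] turn [ 0.02 -0.15 -0.23] shift [ 2.5 -5.8 55.2] F [ 0.15  0.67 -0.23] open 0.0496613754210388 tip 0.0726
[[309.46984859 264.3850457 ]]
180 299 328 [ 0.6423 -0.1673]
192 299 328 [ 0.6364 -0.1665]
204 269 371 [ 0.6299 -0.1689]
216 288 329 [ 0.6245 -0.1623]
228 288 329 [ 0.6182 -0.1615]
240 289 328 [ 0.6118 -0.1606]
252 289 328 [ 0.6052 -0.1597]
264 290 328 [ 0.5985 -0.159 ]
276 290 328 [ 0.5916 -0.1581]
288 290 328 [ 0.5846 -0.1571]
300 291 328 [ 0.5774 -0.1564]
```

View pics/w2.png

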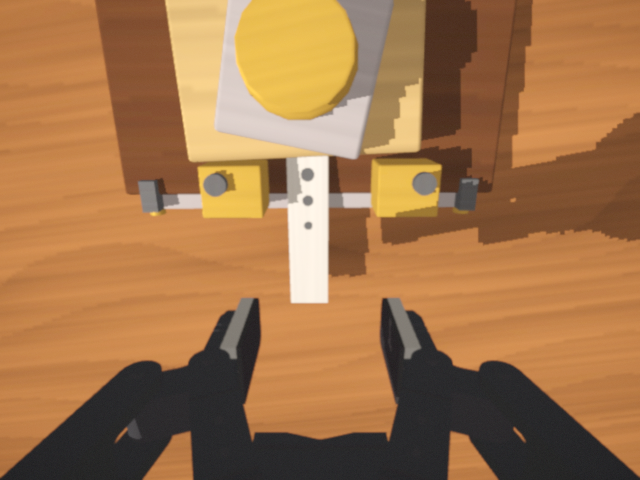

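The close view agrees: tang centre line at column 308, tang end at row 303, guide inner edges at about 269 and 372. The gap is therefore about 5.7 mm toward -y. I'll descend and check before closing.

Call:
drive_tool(commands="0 0 -0.2 2.5 -5.5 20 50;0 0 -0.2 2.5 -5.5 40 50;0 0 -0.2 2.5 -5.5 50 50;0 0 -0.2 2.5 -5.5 53 50;0 0 -0.2 2.5 -5.5 53 50")

```text
time_s: 2.7
ee_pos: [0.596, -0.1591, 0.0874]
ee_rot: [-180.0, 0.0, -7.0]
wrist_force: [0.9, 0.2, -0.1]
opening: 0.0499
grasp_force: 0.0
```

Call:
drive_tool(commands="0 0 0 0 0 0 50")

```text
time_s: 2.82
ee_pos: [0.5963, -0.1591, 0.0881]
ee_rot: [180.0, -0.1, -7.0]
wrist_force: [0.2, 0.5, 0.3]
opening: 0.0499
grasp_force: 0.0
```

```bash
python3 -c "
from h import *
togo([.597,-.159,.087],-7)"
```

```text
2.83 pos [ 0.5963 -0.1591  0.0881] rot [ 1.7999e+02 -6.0000e-02 -7.0300e+00] turn [ 0.01 -0.06 -0.03] shift [ 0.7 -0.2  1.1] F [0.15 0.47 0.33] open 0.049865959050108336 tip 0.0726
```

Good. Close on the tang.

Call:
drive_tool(commands="0 0 0 0 0 1 30;0 0 0 0 0 1 15;0 0 0 0 0 1 10;0 0 0 0 0 1 10;0 0 0 0 0 1 10")

```text
time_s: 3.45
ee_pos: [0.5961, -0.159, 0.0869]
ee_rot: [180.0, -0.0, -7.0]
wrist_force: [-2.2, 1.2, 6.1]
opening: 0.0182
grasp_force: 59.1
```

Call:
drive_tool(commands="0 0 0 0 0 0 10;0 0 0 0 0 0 10")

```text
time_s: 3.7
ee_pos: [0.5961, -0.159, 0.0869]
ee_rot: [180.0, -0.0, -7.0]
wrist_force: [-1.1, 0.8, 4.7]
opening: 0.0178
grasp_force: 59.1
```

Call:
drive_tool(commands="0 0 0 -2 1 -0.3 10;0 0 0 -4 2 -0.3 10;0 0 0 -6 3.5 -0.3 10;0 0 0 -8 5.5 -0.3 10;0 0 0 -8 5.5 -0.3 10")

```text
time_s: 4.32
ee_pos: [0.5881, -0.1634, 0.0869]
ee_rot: [-180.0, -0.1, -7.0]
wrist_force: [5.7, 1.6, 1.2]
opening: 0.0177
grasp_force: 59.0
```

```bash
python3 - <<'E'
from h import *
togo([.597,-.159,.087],-7); save('wrist','w3')
im=cv2.imread('pics/w3.png'); cv2.imwrite('pics/w3c.png',cv2.resize(im[60:330,140:500],None,fx=2,fy=2))
E
```

```text
4.33 pos [ 0.5881 -0.1634  0.0869] rot [-1.7997e+02 -1.2000e-01 -6.9900e+00] turn [-0.03 -0.12  0.01] shift [ 8.3 -5.4 -0.1] F [5.69 1.56 1.23] open 0.017656246302991497 tip 0.0726
```

View pics/w3c.png

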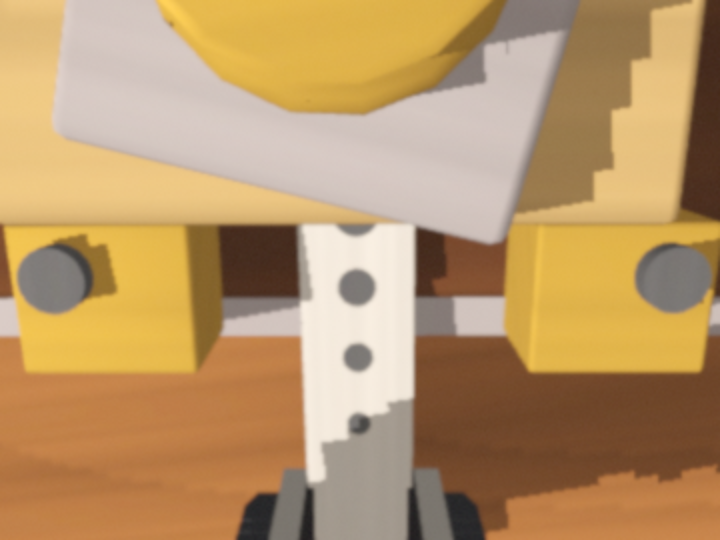

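The crop shows gap inner edges at 220 and 506 (centre 363) and the tang at 301–414 (centre 357.5). About 1 mm more toward tool +y is needed, then I draw gently.

Call:
drive_tool(commands="0 0 0 -1 0.8 0 10;0 0 0 -2.5 0.9 0 10;0 0 0 -4 0.9 0 10;0 0 0 -4 0.9 0 10")

```text
time_s: 4.88
ee_pos: [0.5842, -0.1638, 0.0869]
ee_rot: [-180.0, -0.1, -7.0]
wrist_force: [6.4, 1.3, -0.1]
opening: 0.0179
grasp_force: 58.8
```

Call:
drive_tool(commands="0 0 0 -1.5 0 0 10;0 0 0 -3 0 0 10")

```text
time_s: 5.12
ee_pos: [0.5814, -0.1636, 0.0869]
ee_rot: [-180.0, -0.2, -7.0]
wrist_force: [8.1, -0.8, -0.5]
opening: 0.018
grasp_force: 58.8
```

Call:
drive_tool(commands="0 0 0 -1 0 0 10;0 0 0 -2 0 0 10")

```text
time_s: 5.38
ee_pos: [0.5794, -0.1634, 0.0869]
ee_rot: [180.0, -0.2, -7.0]
wrist_force: [7.6, 0.2, -0.4]
opening: 0.018
grasp_force: 58.8
```

Call:
drive_tool(commands="0 0 0 -0.7 0 0 10;0 0 0 -1.3 0 0 10")

```text
time_s: 5.62
ee_pos: [0.5781, -0.1633, 0.0869]
ee_rot: [180.0, -0.2, -7.0]
wrist_force: [7.5, -0.8, -1.1]
opening: 0.0177
grasp_force: 58.7
```

Call:
drive_tool(commands="0 0 0 -0.6 0 0 10;0 0 0 -1.2 0 0 10")

```text
time_s: 5.88
ee_pos: [0.577, -0.1632, 0.087]
ee_rot: [180.0, -0.2, -7.0]
wrist_force: [8.6, -1.8, -1.8]
opening: 0.018
grasp_force: 58.7
```

Call:
drive_tool(commands="0 0 0 -0.6 0 0 10;0 0 0 -1.2 0 0 10")

```text
time_s: 6.12
ee_pos: [0.5758, -0.1631, 0.0869]
ee_rot: [180.0, -0.2, -7.0]
wrist_force: [7.4, 0.5, -1.3]
opening: 0.0182
grasp_force: 58.7
```

Call:
drive_tool(commands="0 0 0 -0.6 0 0 10;0 0 0 -1.2 0 0 10")

```text
time_s: 6.38
ee_pos: [0.5746, -0.1629, 0.0869]
ee_rot: [180.0, -0.2, -7.0]
wrist_force: [8.9, -0.3, -1.1]
opening: 0.0179
grasp_force: 58.7
```

Call:
drive_tool(commands="0 0 0 -0.6 0 0 10;0 0 0 -1.2 0 0 10")

```text
time_s: 6.62
ee_pos: [0.5734, -0.1628, 0.0869]
ee_rot: [180.0, -0.2, -7.0]
wrist_force: [8.0, -1.2, -2.2]
opening: 0.0181
grasp_force: 58.7
```

Call:
drive_tool(commands="0 0 0 -0.6 0 0 10;0 0 0 -1.2 0 0 10")

```text
time_s: 6.88
ee_pos: [0.5722, -0.1627, 0.0869]
ee_rot: [180.0, -0.2, -7.0]
wrist_force: [7.7, -0.7, -1.0]
opening: 0.0184
grasp_force: 58.7
```

Passed the guides' rear faces. Drawing on, watching the forces.

Call:
drive_tool(commands="0 0 0 -1.5 0 0 10;0 0 0 -3 0 0 10;0 0 0 -4.5 0 0 10;0 0 0 -6 0 0 10")

```text
time_s: 7.38
ee_pos: [0.5663, -0.162, 0.087]
ee_rot: [180.0, -0.2, -7.0]
wrist_force: [7.6, -1.4, -1.2]
opening: 0.0176
grasp_force: 58.7
```

Call:
drive_tool(commands="0 0 0 -2 0 0 10;0 0 0 -4 0 0 10;0 0 0 -6 0 0 10;0 0 0 -8 0 0 10")

```text
time_s: 7.88
ee_pos: [0.5584, -0.161, 0.087]
ee_rot: [180.0, -0.2, -7.0]
wrist_force: [9.1, -1.7, -2.4]
opening: 0.0178
grasp_force: 58.7
```

Call:
drive_tool(commands="0 0 0 -2 0 0 10;0 0 0 -4 0 0 10;0 0 0 -6 0 0 10;0 0 0 -8 0 0 10")

```text
time_s: 8.38
ee_pos: [0.5505, -0.16, 0.0871]
ee_rot: [180.0, -0.2, -7.0]
wrist_force: [8.6, -1.4, -1.4]
opening: 0.0179
grasp_force: 58.7
```

Call:
drive_tool(commands="0 0 0 -2.5 0 0 10;0 0 0 -5 0 0 10;0 0 0 -7.5 0 0 10;0 0 0 -10 0 0 10")

```text
time_s: 8.88
ee_pos: [0.5406, -0.1588, 0.0872]
ee_rot: [180.0, -0.2, -7.0]
wrist_force: [8.3, -0.8, -0.1]
opening: 0.018
grasp_force: 58.8
```

Call:
drive_tool(commands="0 0 0 -2.5 0 0 10;0 0 0 -5 0 0 10;0 0 0 -7.5 0 0 10;0 0 0 -10 0 0 10")

```text
time_s: 9.38
ee_pos: [0.5292, -0.1573, 0.0867]
ee_rot: [180.0, -0.0, -7.0]
wrist_force: [2.8, -0.2, 1.2]
opening: 0.0178
grasp_force: 58.9
```

Call:
drive_tool(commands="0 0 0 -2 0 0 10;0 0 0 -4 0 0 10;0 0 0 -6 0 0 10;0 0 0 -8 0 0 10")

```text
time_s: 9.88
ee_pos: [0.5213, -0.1562, 0.0866]
ee_rot: [-180.0, 0.0, -7.0]
wrist_force: [2.9, -0.8, 0.7]
opening: 0.0179
grasp_force: 58.9
```

Call:
drive_tool(commands="0 0 0 -2 0 0 10;0 0 0 -4 0 0 10;0 0 0 -6 0 0 10;0 0 0 -8 0 0 10")

```text
time_s: 10.38
ee_pos: [0.5133, -0.1552, 0.0867]
ee_rot: [-180.0, 0.0, -7.0]
wrist_force: [1.1, -0.6, -0.2]
opening: 0.0184
grasp_force: 58.9
```

Call:
drive_tool(commands="0 0 0 -2.5 0 0 10;0 0 0 -5 0 0 10;0 0 0 -7.5 0 0 10;0 0 0 -10 0 0 10")

```text
time_s: 10.88
ee_pos: [0.5032, -0.154, 0.0866]
ee_rot: [-180.0, 0.0, -7.0]
wrist_force: [0.2, -0.1, 0.7]
opening: 0.0183
grasp_force: 58.9
```

Call:
drive_tool(commands="0 0 0 -2.5 0 0 10;0 0 0 -5 0 0 10;0 0 0 -7.5 0 0 10;0 0 0 -10 0 0 10")

```text
time_s: 11.38
ee_pos: [0.4935, -0.1528, 0.0867]
ee_rot: [180.0, 0.0, -7.0]
wrist_force: [1.0, -0.6, 0.1]
opening: 0.018
grasp_force: 58.9
```

Call:
drive_tool(commands="0 0 0 -2.5 0 0 10;0 0 0 -5 0 0 10;0 0 0 -7.5 0 0 10;0 0 0 -7.5 0 0 10")

```text
time_s: 11.88
ee_pos: [0.486, -0.1519, 0.0867]
ee_rot: [-180.0, 0.0, -7.0]
wrist_force: [1.0, 0.2, -0.6]
opening: 0.0181
grasp_force: 58.8
```

```bash
python3 - <<'E'
from h import *
togo([.48,-.15,.087],-7); save('wrist','w4')
E
```

```text
11.88 pos [ 0.486  -0.1519  0.0867] rot [-1.80e+02  1.00e-02 -7.03e+00] turn [-0.    0.01 -0.03] shift [-6.2 -1.1 -0.3] F [ 0.96  0.16 -0.57] open 0.018120521877025515 tip 0.0726
```

View pics/w4.png

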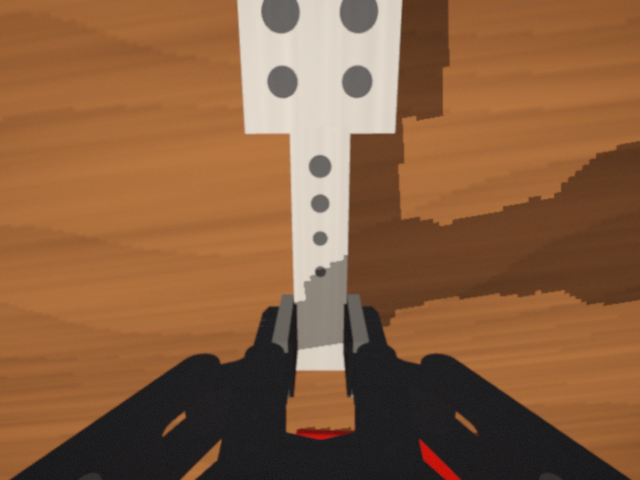

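The view shows the plate held squarely and level by the tang (295–345, end at row 370), with the body clear in front. I'll draw 30 mm more at this height, then lift.

Call:
drive_tool(commands="0 0 0 -6 0 0 10;0 0 0 -12 0 0 10;0 0 0 -20 0 0 10;0 0 0 -30 0 0 10;0 0 0 -30 0 0 10")

```text
time_s: 12.55
ee_pos: [0.4557, -0.1482, 0.0868]
ee_rot: [180.0, -0.0, -7.0]
wrist_force: [0.1, -0.4, -1.6]
opening: 0.018
grasp_force: 58.8
```

Call:
drive_tool(commands="0 0 0 0 0 -20 10;0 0 0 0 0 -45 10;0 0 0 0 0 -75 10;0 0 0 0 0 -110 10;0 0 0 0 0 -110 10")

```text
time_s: 13.18
ee_pos: [0.4576, -0.1486, 0.1995]
ee_rot: [179.9, -0.3, -7.0]
wrist_force: [-0.1, -0.2, -1.4]
opening: 0.0181
grasp_force: 58.8
```

```bash
python3 - <<'E'
from h import *
togo([.579,.157,.15],-17)
im=save('top','top2'); cv2.imwrite('pics/crop2.png',cv2.resize(im[120:235,335:450,::-1],None,fx=5,fy=5,interpolation=cv2.INTER_CUBIC))
E
```

```text
13.18 pos [ 0.4576 -0.1486  0.1995] rot [179.95  -0.28  -7.03] turn [ 0.03 -0.28  9.97] shift [  82.8 -318.2   49.6] F [-0.12 -0.18 -1.41] open 0.018092031722381673 tip 0.0726
```

View pics/crop2.png

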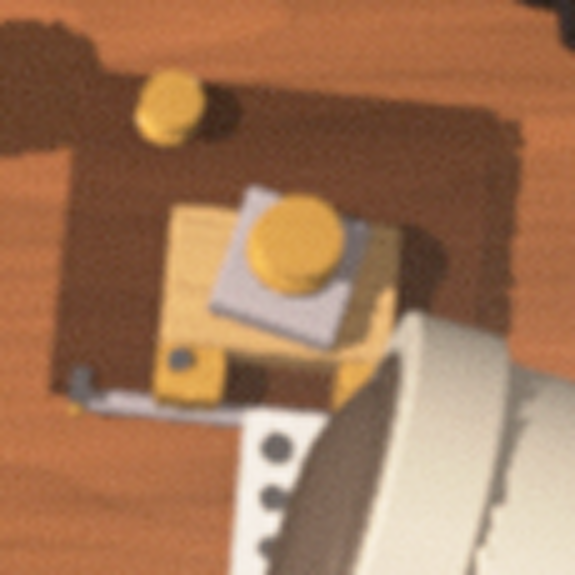

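The stack stands on the bed (dome at 297,245) and the gap is empty. Moving over to the pad.

Call:
drive_tool(commands="0 0 2 8 -30 0 10;0 0 4 24 -75 0 10;0 0 6 40 -120 0 10;0 0 8 55 -165 0 10;0 0 10 70 -210 0 10")

```text
time_s: 13.85
ee_pos: [0.5157, -0.0929, 0.196]
ee_rot: [-177.0, 0.2, -11.4]
wrist_force: [-0.4, -0.1, -1.1]
opening: 0.018
grasp_force: 58.9
```

```bash
python3 -c "
from h import *
togo([.579,.157,.15],-17)"
```

```text
13.85 pos [ 0.5157 -0.0929  0.196 ] rot [-177.05    0.2   -11.37] turn [-2.94  0.35  5.63] shift [  13.  -254.7   59.2] F [-0.37 -0.05 -1.07] open 0.017984196329312682 tip 0.0726
```

Call:
drive_tool(commands="0 0 0 0 0 0 10;0 0 0 0 0 0 10")

```text
time_s: 14.1
ee_pos: [0.5152, -0.0927, 0.1966]
ee_rot: [-177.1, 0.2, -11.3]
wrist_force: [-1.0, 0.0, -0.8]
opening: 0.0184
grasp_force: 58.9
```

```bash
python3 -c "
from h import *
togo([.579,.157,.15],-17);print(robot.get_obs()['q'])"
```

```text
14.1 pos [ 0.5152 -0.0927  0.1966] rot [-1.7706e+02  1.6000e-01 -1.1340e+01] turn [-2.93  0.31  5.66] shift [  13.6 -254.6   59.7] F [-0.98  0.02 -0.83] open 0.018365643166065967 tip 0.0726
[-11.38764377   0.68728047  -6.27689096  83.19910525   2.93687944
 179.94839663]
```

Joint 6 reached its 180° limit. I'll unwind it the other way round, about 330°, while travelling with the plate held high.

Call:
drive_tool(commands="-2.9 0 -3 0 -20 0 10;-2.9 0 -13 3 -60 0 10;-2.9 0 -23 6 -105 0 10;-2.9 0 -33 10 -150 0 10;-2.9 0 -43 13 -190 0 10")

```text
time_s: 14.72
ee_pos: [0.5654, 0.093, 0.2067]
ee_rot: [179.6, -0.9, 32.1]
wrist_force: [1.2, -0.3, 0.1]
opening: 0.018
grasp_force: 58.9
```

Call:
drive_tool(commands="0 0 -10 0 0 0 10;0 0 -20 0 0 0 10;0 0 -30 0 0 0 10;0 0 -40 0 0 0 10;0 0 -50 0 0 0 10")

```text
time_s: 15.35
ee_pos: [0.5652, 0.0915, 0.2065]
ee_rot: [179.1, -0.3, 82.1]
wrist_force: [0.1, 0.2, -0.9]
opening: 0.0177
grasp_force: 58.9
```

Call:
drive_tool(commands="0 0 -10 0 0 0 10;0 0 -20 0 0 0 10;0 0 -30 0 0 0 10;0 0 -40 0 0 0 10;0 0 -50 0 0 0 10")

```text
time_s: 15.98
ee_pos: [0.5652, 0.0915, 0.2066]
ee_rot: [179.2, 0.5, 132.0]
wrist_force: [-0.7, -0.7, -0.5]
opening: 0.0182
grasp_force: 58.9
```

```bash
python3 -c "
from h import *
togo([.579,.157,.15],-17);print(robot.get_obs()['q'])"
```

```text
15.97 pos [0.5652 0.0915 0.2066] rot [179.21   0.55 132.05] turn [  1.    -0.83 149.05] shift [39.9 53.4 57. ] F [-0.65 -0.66 -0.46] open 0.01823850648224846 tip 0.0726
[ 9.20410726e+00  6.37648106e+00  8.24524563e-01  8.34844438e+01
 -3.02236580e-02  5.71525154e+01]
```

Call:
drive_tool(commands="0 0 -10 0 0 0 10;0 0 -20 0 0 0 10;0 0 -30 0 0 0 10;0 0 -40 0 0 0 10;0 0 -50 0 0 0 10")

```text
time_s: 16.6
ee_pos: [0.5652, 0.0915, 0.2066]
ee_rot: [179.9, 1.0, -178.0]
wrist_force: [-0.5, -0.0, 0.3]
opening: 0.0183
grasp_force: 58.9
```

Call:
drive_tool(commands="0 0 -10 0 0 0 10;0 0 -20 0 0 0 10;0 0 -30 0 0 0 10;0 0 -40 0 0 0 10;0 0 -50 0 0 0 10")

```text
time_s: 17.23
ee_pos: [0.5652, 0.0915, 0.2066]
ee_rot: [-179.3, 0.7, -127.9]
wrist_force: [0.4, -0.1, -0.8]
opening: 0.018
grasp_force: 58.9
```

Call:
drive_tool(commands="0 0 -10 0 0 0 10;0 0 -20 0 0 0 10;0 0 -30 0 0 0 10;0 0 -40 0 0 0 10;0 0 -50 0 0 0 10")

```text
time_s: 17.85
ee_pos: [0.5651, 0.0915, 0.2066]
ee_rot: [-179.0, -0.1, -78.0]
wrist_force: [0.1, -0.2, -0.7]
opening: 0.0179
grasp_force: 58.9
```

Call:
drive_tool(commands="0 0 -10 0 0 0 10;0 0 -20 0 0 0 10;0 0 -30 0 0 0 10;0 0 -40 0 0 0 10;0 0 -50 0 0 0 10")

```text
time_s: 18.48
ee_pos: [0.5651, 0.0915, 0.2065]
ee_rot: [-179.4, -0.8, -28.0]
wrist_force: [0.1, -0.6, -0.7]
opening: 0.0182
grasp_force: 58.9
```

```bash
python3 -c "
from h import *
togo([.579,.157,.11],-17);print(robot.get_obs()['q'])"
```

```text
18.48 pos [0.5651 0.0915 0.2065] rot [-179.44   -0.77  -27.95] turn [ -0.48  -0.82 -10.95] shift [-19.8 -63.4  96.9] F [ 0.09 -0.58 -0.71] open 0.01815981413572609 tip 0.0726
[ 9.20340161e+00  6.38135286e+00  8.19746672e-01  8.34855729e+01
 -2.33172957e-02 -1.42847323e+02]
```

Call:
drive_tool(commands="0 0 -4 -5 -15 10 10;-0.5 -0.8 -11 -12 -35 40 10;-0.5 -0.8 -11 -20 -63 70 10;-0.5 -0.8 -11 -20 -63 90 10;-0.5 -0.8 -11 -20 -63 90 10")

```text
time_s: 19.1
ee_pos: [0.578, 0.1567, 0.1151]
ee_rot: [179.9, 0.1, -17.2]
wrist_force: [-0.6, -0.5, -0.7]
opening: 0.0179
grasp_force: 58.9
```

Call:
drive_tool(commands="0 0 0 0 0 0 10;0 0 0 0 0 0 10")

```text
time_s: 19.35
ee_pos: [0.5796, 0.1566, 0.1182]
ee_rot: [-180.0, -0.1, -17.3]
wrist_force: [-0.9, -0.4, -0.5]
opening: 0.0179
grasp_force: 58.9
```

```bash
python3 - <<'E'
from h import *
togo([.579,.157,.08],-17); save('wrist','w5'); save('top','top5')
E
```

```text
19.35 pos [0.5796 0.1566 0.1182] rot [-1.7996e+02 -1.1000e-01 -1.7300e+01] turn [-0.04 -0.11 -0.3 ] shift [-0.7 -0.2 38.2] F [-0.94 -0.36 -0.53] open 0.017901419601735687 tip 0.0726
```

View pics/w5.png

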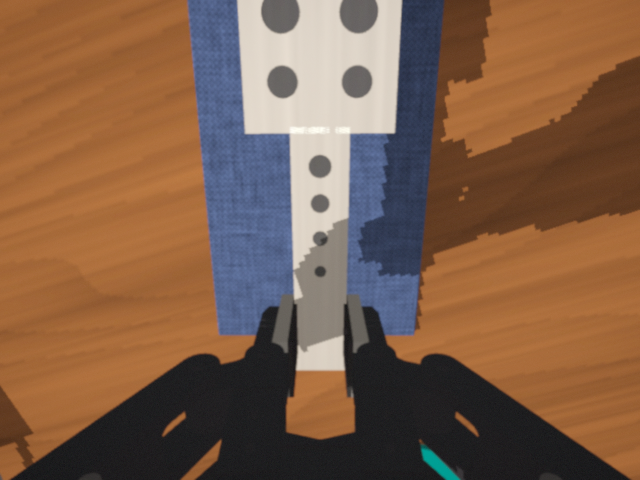

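The view shows the plate centred and aligned over the blue pad (pad sides 219/415 at its near edge, row 334). I'll check the lengthwise position numerically.

```bash
python3 - <<'E'
from h import *
c=cam('wrist'); P=cast(c,[[219,334],[415,334],[190,0],[443,0]],.004); o=robot.get_obs()
T=R.from_euler('xyz',o["ee_rot"],degrees=True); print((T.inv().apply(P-o["ee_pos"])*1e3).round(1))
E
```

```text
[[-37.4 -56.5 113.7]
 [-37.4  52.9 113.7]
 [125.7 -55.2 114. ]
 [125.6  52.2 113.9]]
```

Call:
drive_tool(commands="0 0 0.3 0 -1.5 10 10;0 -1 0.3 0 -1.5 20 10;0 -2 0.3 0 -1.5 30 10;0 -2.5 0.3 0 -1.5 36 10;0 -2.5 0.3 0 -1.5 38.5 10")

```text
time_s: 20.08
ee_pos: [0.5794, 0.1581, 0.0774]
ee_rot: [179.9, 2.5, -17.6]
wrist_force: [0.2, 0.1, -1.0]
opening: 0.0179
grasp_force: 59.0
```

Call:
drive_tool(commands="0 0 0 0 0 0 10;0 0 0 0 0 0.5 10")

```text
time_s: 20.32
ee_pos: [0.5796, 0.1583, 0.0781]
ee_rot: [180.0, 2.5, -17.6]
wrist_force: [0.5, -1.0, -1.0]
opening: 0.0178
grasp_force: 59.0
```

Call:
drive_tool(commands="0 0 0 0 0 0.6 10;0 0 0 0 0 0.6 10")

```text
time_s: 20.58
ee_pos: [0.5796, 0.1583, 0.0773]
ee_rot: [180.0, 2.5, -17.6]
wrist_force: [-0.4, 0.3, -1.1]
opening: 0.0181
grasp_force: 59.1
```

Call:
drive_tool(commands="0 0 0 0 0 0.6 10;0 0 0 0 0 0.6 10")

```text
time_s: 20.82
ee_pos: [0.5796, 0.1583, 0.0772]
ee_rot: [-180.0, 2.4, -17.6]
wrist_force: [-1.6, -0.9, 5.7]
opening: 0.018
grasp_force: 62.2
```

Call:
drive_tool(commands="0 0 0 0 0 0.6 10;0 0 0 0 0 0.6 10")

```text
time_s: 21.08
ee_pos: [0.5796, 0.1583, 0.0771]
ee_rot: [-180.0, 2.4, -17.6]
wrist_force: [-3.8, -0.1, 9.3]
opening: 0.0177
grasp_force: 64.7
```

Call:
drive_tool(commands="0 0 0 0 0 -0.8 10;0 0 0 0 0 -0.8 17;0 0 0 0 0 -0.8 21;0 0 0 0 0 -0.8 25;0 0 0 0 0 -0.8 30")

```text
time_s: 21.7
ee_pos: [0.5794, 0.1582, 0.0764]
ee_rot: [180.0, 2.5, -17.6]
wrist_force: [-0.2, -0.5, 2.0]
opening: 0.03
grasp_force: 1.1
```

Call:
drive_tool(commands="0 0 0 0 0 0 40;0 0 0 0 0 0 40;0 0 0 0 0 -20 45;0 0 0 0 0 -60 45;0 0 0 -60 0 -100 45")

```text
time_s: 22.32
ee_pos: [0.5348, 0.1723, 0.1736]
ee_rot: [179.9, 2.5, -17.7]
wrist_force: [-0.2, 0.2, 0.3]
opening: 0.0446
grasp_force: 0.0
```

Call:
drive_tool(commands="0 0 0 -40 0 -60 45;0 0 0 -80 0 -100 45;0 0 0 -80 0 -100 45;0 0 0 -80 0 -100 45")

```text
time_s: 22.82
ee_pos: [0.4618, 0.1957, 0.2768]
ee_rot: [180.0, 2.5, -17.5]
wrist_force: [0.5, -0.3, -0.5]
opening: 0.045
grasp_force: 0.0
```

```bash
python3 - <<'E'
from h import *
togo([.579,.157,.08],-17); im=save('top','top6'); c=cam('top')
hsv=cv2.cvtColor(im,cv2.COLOR_RGB2HSV); w=cv2.inRange(hsv,(0,0,165),(180,70,255)); m=np.zeros_like(w); m[162:245,222:285]=w[162:245,222:285]
k=max(cv2.findContours(m,0,2)[0],key=cv2.contourArea); b=cv2.boxPoints(cv2.minAreaRect(k)); P=cast(c,b,.01)[:,:2]
a=P-P.mean(0); e=[P[1]-P[0],P[2]-P[1]]; print(P.mean(0),[(np.linalg.norm(v).round(3),np.degrees(np.arctan2(v[1],v[0])).round(1)) for v in e])
A=cv2.resize(im[110:260,200:460,::-1],None,fx=3,fy=3,interpolation=cv2.INTER_CUBIC); cv2.imwrite('pics/fin.png',A)
E
```

```text
22.82 pos [0.4618 0.1957 0.2768] rot [179.99   2.46 -17.53] turn [-0.    2.46 -0.53] shift [131.7   1.6 191.3] F [ 0.54 -0.26 -0.55] open 0.044988944484742034 tip 0.0726
[0.63540794 0.14074988] [(np.float64(0.167), np.float64(-17.4)), (np.float64(0.054), np.float64(-109.9))]
```

View pics/fin.png

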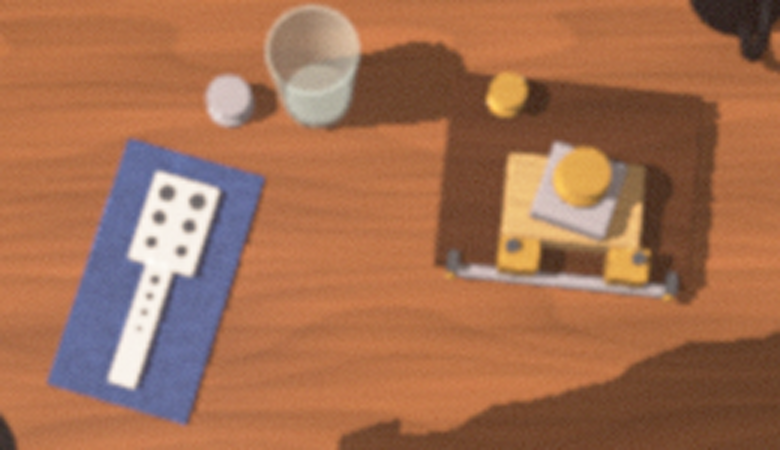

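The final view shows the plate lying flat in the middle of the blue pad, about 3 mm off and 0.5° out. The stack stands on the bed and the bystanders are in place, so I'm handing in.

```bash
python3 -c "
from rig import order; print(order.hand_in())"
```

```text
the job is handed in; nothing more can be done
None
```

The plate is drawn out and lies flat on the blue felt pad, about 3 mm and 0.5° off by the top camera, with the stack still upright on its bed; handed in at about 23 s, and no verdict came back.

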